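Close off a stripped safety valve with its dirt protectors

ROBOT

A 6-joint arm with a two-finger parallel gripper is mounted at the origin on the work surface. World frame = base frame: x ahead of the robot, y to its left, z up, the work surface at z = 0. Lengths are in m, angles in rad, forces in N, time in s.
With the tool pointing down it reaches from about 0.3 to 0.95 m from the base axis. Payload 3.1 kg.
Tool frame: the origin (TCP) lies at the very end of the fingers, on their centre line; the grasp point (between the pads) lies 19 mm behind it; x points along the fingers, z is the direction in which the jaws open and shut, and the axes are right-handed (so a half turn about x gives the same grasp; the last joint's range is limited). The gripper opens to 85 mm and grips with 20 to 120 N. Pads are 22 mm wide; open, the fingers measure 114 mm over their backs; the gripper's body (76 mm by 85 mm) begins 54 mm behind the grasp point. The pads swing forward as they close: fully open they stand 13 mm farther back than shut.
Start: joints at [-1.397, 0.308, 1.634, -0, 1.2, -0.07], TCP at [0.151, -0.607, 0.196] pointing down, gripper open.
Joint ranges: [-3.06, 3.06], [-0.79, 1.96], [0.05, 2.63], [-1.19, 4.34], [0.05, 2.64], [-2.94, 2.94]. Speed limits (rad/s): [2.79, 2.79, 3.14, 3.14, 3.14, 3.14].

INTERFACE

Orientations are given as a 3x3 rotation matrix whose columns are the frame's x, y, z axes.
In Python, from cell import arm gives the robot as it stands.
- The arm moves only by the tool arm_command, never from a script. Its argument "series" is a list that holds one entry, the list of rows, each a list of 4 numbers: the shift along the tool's x, y, z as a fraction of full scale, then the turn about the tool's x as a fraction of full scale. In form: [[[tx, ty, tz, spin], ...]]. A call has 1 to 20 rows; each row is the pose to reach, as a shift and turn from the pose measured when the call began, along the tool's axes at that moment; what a row does not reach only later rows make up. Full scale, the value 1, is 250 mm for a shift and 60 degrees for a turn. A row lasts 1/10 s, in which the tool goes at most 50 mm and 8.59 degrees, less where a joint would pass 70% of its speed; a pose out of reach is approached as far as the arm can. A call with a number of a shift or a turn outside -1 to 1 is refused whole. A call with a gripper value outside its range is refused whole. "jaw" is the closure, from -1 (fully open) to 1 (shut), set as the call begins (left out, the last holds). The fingers move at their own pace and stop on an object; the grip force is fixed at half the most. Time passes only in rows, so rows that repeat a pose let the fingers close. It gives the time, the measured TCP pose, the force and the opening at its end, in the units of the state.
- arm.read_state(): the state, without advancing time (a new reading comes with each control period).
- arm.grab_frame(name): name is "scene" or "top" or "wrist"; returns a dict with "image" (384x512x3 uint8, blue, green, red), "fx", "fy", "cx", "cy" (pixels), "position" and "orientation" of the camera in the world; the wrist camera has in their place "mount" (4x4, takes a point from camera to tool coordinates, whose origin is the TCP and whose axes are the tool frame's). Camera axes: x right, y up, looking along -z (the intrinsics and any distortion apply to the point x, -y, -z); pixel columns grow to the right and rows downward; lengths in m; the calibration is good to about 2 mm. A picture is of the moment at which its call begins: read the wrist's pose just before it. There is no depth.
- arm.job_done(): hands the job in, once; it reports no verdict.
Trained networks look in a picture, given as the dict that the camera call returned (one of the last four; its "shot" number tells which), for a name from the list of things; names that differ only in an ending like _2 or _b are one class to them, and where a whole thing is asked for, a point or a joint stands for the part that bears it (a point fixed in the world has none). Each returns a list of dicts, best first, with "p" (0 to 1); they miss things now and then, are a little off and sometimes report something else, mostly with a low value. They report only what shows in the picture. A call takes as long as a camera call.
- arm.masks_of(picture, name): "mask" (384x512 bool, what is visible of it) and "pixel" ([column, row] in pixels, amid what is visible of it).
- arm.pinpoint(picture, name): "pixel" ([column, row] in pixels: a listed point, or the origin of a listed thing).
The state is a dict: "t": time; "qpos": joint angles; "joint_vel": joint speeds; "tau": joint torques, N m; "tool_pos": TCP position; "eef_rot": TCP orientation; "ft_force": force on the tool from outside, world axes, zero at the start; "torque": the same for the moment, N m; "grip_width": finger opening in m.
Only numpy, scipy, OpenCV 4.12 (cv2) and the standard library are available. Lean on these libraries where they do the work, as an engineer would, in place of code of your own. Each camera call takes 0.05 s, during which the arm holds its last target. There are 200 camera calls.

TASK

The safety valve on the bench has been stripped and cleaned; close it off against dirt with the four orange protectors: the large plug in the bore of the valve body, the small plug in the bore of the bonnet, the tall cap over the spindle's thread and the flat cover over the disc's lapped face. Lower each one on by hand until it sits fully home and level, never letting it drop, and let go. Leave the valve's parts standing upright where they are, and do not disturb the brass seat ring and the brass guide bush that lie among them.

Things in the scene. Friction and masses are not known exactly. Their poses are not given: they have to be found in the camera images.
- plug_large: Large orange tapered plug standing on the bench, loose, 60 g. Origin: centre of its underside, z up. Round shank 34 mm across at the foot, 46 mm at 28 mm up; round head 66 mm across, 28 to 34 mm up; on it a round upright grip 28 mm across, 34 to 68 mm up. Belongs in the valve body's bore, the head's underside on the flange.
- plug_small: Small orange tapered plug standing on the bench, loose, 30 g. Origin: centre of its underside, z up. Round shank 22 mm across at the foot, 31 mm at 24 mm up; round head 46 mm across, 24 to 29 mm up; on it an upright flat tab, 29 to 63 mm up, 30 mm long along its x, 12 mm thick along its y. Belongs in the bonnet's bore, the head's underside on the rim.
- thread_cap: Tall orange ribbed thread cap standing mouth down on the bench, loose, 30 g: a round cup 36 mm across (37 over the ribs) and 54 mm tall, mouth 26 mm across and 44 mm deep, the wall's top rounded off from 49 mm up. Gripped by its side. Origin: centre of its underside (the mouth), z up. Belongs over the spindle's threaded end.
- face_cover: Flat orange cover lying mouth down on the bench, loose, 55 g: a shallow round cup 76 mm across, mouth 70 mm across and 14 mm deep, top face at 18 mm; on it an upright flat tab (17 to 51 mm up), 44 mm long along the cover's x and 14 mm thick along its y. Origin: centre of its underside (the mouth), z up. Belongs over the disc.
- valve_body: Dark cast valve body standing upright, loose, 3.2 kg. Origin: centre of its underside on the bore axis, z up. 130 mm tall; foot 108 mm across, bright top flange 100 mm, face at 130 mm. Open bore 50 mm across, 60 mm deep. A side outlet at 52 mm height points along x (roughly away from the robot) to 94 mm from the axis, its flange 76 mm across. Home: large plug's origin 102 mm above this origin.
- bonnet: Dark cast bonnet with a bright rim standing upright on the bench, loose, 1.5 kg. Origin: centre of its underside on the bore's axis, z up. 105 mm tall, foot flange 92 mm across, rim 66 mm across, an open bore 34 mm across going 55 mm down from the top. Home: the small plug's origin 81 mm above this origin.
- spindle: Bright spindle clamped upright in a small vise, one loose thing, 2.6 kg. Origin: on the bench on the spindle axis, z up. Collar 38 mm across, flat top at 117 mm; above it the thread, 18 mm across, ends in a 9 mm tip at 157 mm. Vise 56 mm wide and tall, from 35 mm behind the axis to 154 mm along x (roughly away from the robot). Home: cap's mouth on the collar, its origin 117 mm above this origin.
- disc: Bright steel valve disc standing on the bench with its lapped face up, loose, 0.55 kg: round, 60 mm across, 40 mm tall, its upper edge bevelled to the lapped face, which is 49 mm across at 40 mm. Origin: centre of its underside, z up. Home: the cover's top inside lies on the face, the cover's origin 26 mm above this origin, so its mouth hangs clear of the bench.
- seat_ring: Bystander: plain brass ring lying flat, 52 mm across, 36 mm hole, 16 mm tall. Origin: centre of its underside. To be left where it lies.
- guide_bush: Bystander: brass bush with a foot collar, 48 mm across and 28 mm tall. Origin: centre of its underside. To be left where it lies.

How it is judged:
At the end, for the whole second after the job is handed in: Each protector on its own part: within 8 mm of its axis, 3 mm above to 4 mm below home height, 0.08 rad of level, released, at rest. Valve parts upright (0.05 rad), within 25 mm of their start; seat ring and bush within 20 mm of theirs (horizontal distance between plug_large and valve_body below 0.008 m and z of plug_large in the frame of valve_body between 0.098 and 0.105 m and angle between each of plug_large, plug_small, thread_cap, face_cover's own z axis and vertical below 0.08 rad and linear speed of each of plug_large, plug_small, thread_cap, face_cover below 0.02 m/s and angle between each of valve_body, bonnet, spindle, disc's own z axis and vertical below 0.05 rad and distance of each of valve_body, bonnet, spindle, disc from where it was at the start of the episode below 0.025 m and horizontal distance between plug_small and bonnet below 0.008 m and z of plug_small in the frame of bonnet between 0.077 and 0.084 m and horizontal distance between thread_cap and spindle below 0.008 m and z of thread_cap in the frame of spindle between 0.113 and 0.12 m and horizontal distance between face_cover and disc below 0.008 m and z of face_cover in the frame of disc between 0.022 and 0.029 m and distance of each of seat_ring, guide_bush from where it was at the start of the episode below 0.02 m); the robot touches nothing.
It fails at once if the large plug is let drop (falling free at more than 0.75 m/s) (linear speed of plug_large above 0.75 m/s and contact force between anything else and plug_large below 0.05 N).
It fails at once if the small plug is let drop (falling free at more than 0.75 m/s) (linear speed of plug_small above 0.75 m/s and contact force between anything else and plug_small below 0.05 N).
It fails at once if the thread cap is let drop (falling free at more than 0.75 m/s) (linear speed of thread_cap above 0.75 m/s and contact force between anything else and thread_cap below 0.05 N).
It fails at once if the face cover is let drop (falling free at more than 0.75 m/s) (linear speed of face_cover above 0.75 m/s and contact force between anything else and face_cover below 0.05 N).
It also fails if it takes over 112 s, if anything falls off the work surface, if the arm or the gripper's body presses on something with over 40 N, if the wrist force passes 120 N, or if a joint passes its speed limit or range.

## Working session

There is one attempt and no reset: what is moved stays moved. The work goes in short steps, Python scripts to look and compute and a tool call to move; the robot and the scene stay as the last step left them, time stands still between calls to the robot, and variables do not carry over. Pictures are saved under pics/ and viewed, about 12 in all and at most 16, crops included, and the job is handed in when it is done.

Besides the shell and the picture viewer there is one more tool, called as a command line: name --argument value ..., lists and objects as JSON in quotes. arm_command: Moves the arm, as the interface text tells. Its arguments: {"type":"object","properties":{"series":{"type":"array","items":{"type":"array","items":{"type":"array","items":{"type":"number"}}}},"jaw":{"type":"number"}},"required":["series"]}

```bash
mkdir -p pics
cat > h.py <<'E'
import numpy as np, cv2
from cell import arm
NAMES=["plug_large","plug_small","thread_cap","face_cover","valve_body","bonnet","spindle","disc","seat_ring","guide_bush"]
def cam(f,st=None):
    if "mount" in f:
        M=np.array(f["mount"]);R=np.array(st["eef_rot"]).reshape(3,3);p=np.array(st["tool_pos"])
        return p+R@M[:3,3],R@M[:3,:3]
    return np.array(f["position"]),np.array(f["orientation"]).reshape(3,3)
def ray(f,px,st=None):
    p,R=cam(f,st)
    d=R@np.array([(px[0]-f["cx"])/f["fx"],-(px[1]-f["cy"])/f["fy"],-1.])
    return p,d
def atz(f,px,z,st=None):
    p,d=ray(f,px,st); return p+d*(z-p[2])/d[2]
def proj(f,P,st=None):
    p,R=cam(f,st); c=R.T@(np.asarray(P)-p); return f["cx"]+f["fx"]*c[0]/-c[2], f["cy"]-f["fy"]*c[1]/-c[2]
E
python3 - <<'E'
from h import *
s=arm.read_state(); print({k:np.round(v,3).tolist() for k,v in s.items()})
for c in ["top","scene"]:
    f=arm.grab_frame(c); cv2.imwrite(f"pics/{c}0.png",f["image"])
    print(c,[k for k in f if k!="image"],np.round(f["position"],3),np.round(f["orientation"],2).tolist(),f["fx"])
    for n in NAMES:
        o=arm.pinpoint(f,n); print(n,[(np.round(q["pixel"],1).tolist(),round(q["p"],2),np.round(atz(f,q["pixel"],0),3)[:2].tolist()) for q in o[:2]])
E
```

```text
{'t': 0.0, 'qpos': [-1.397, 0.309, 1.635, -0.0, 1.2, -0.07], 'joint_vel': [0.0, 0.0, -0.003, 0.0, 0.002, -0.0], 'tau': [-0.001, -41.526, -27.666, -0.0, 0.01, -0.0], 'tool_pos': [0.151, -0.606, 0.195], 'eef_rot': [[-0.0, 0.97, 0.241], [0.002, 0.241, -0.97], [-1.0, 0.0, -0.002]], 'ft_force': [-0.124, 0.251, 0.381], 'torque': [-0.01, -0.02, -0.001], 'grip_width': 0.085}
top ['fx', 'fy', 'cx', 'cy', 'position', 'orientation', 'shot'] [0.372 0.004 1.034] [[0.03, 0.99, -0.13], [-1.0, 0.03, 0.01], [0.01, 0.13, 0.99]] 411.98318960334495
plug_large [([282.0, 212.7], 0.93, [0.453, -0.074])]
plug_small [([125.3, 255.6], 0.67, [0.337, 0.312]), ([379.7, 170.6], 0.66, [0.568, -0.322])]
thread_cap [([369.7, 252.5], 0.81, [0.36, -0.294])]
face_cover [([215.2, 211.5], 0.71, [0.452, 0.094])]
valve_body [([127.1, 172.6], 0.95, [0.545, 0.321])]
bonnet [([211.4, 132.4], 0.59, [0.656, 0.112])]
spindle [([382.1, 168.3], 0.71, [0.574, -0.328])]
disc [([308.0, 141.5], 0.57, [0.639, -0.138]), ([126.0, 252.7], 0.39, [0.344, 0.311])]
seat_ring [([255.1, 175.7], 0.48, [0.546, -0.004])]
guide_bush [([371.7, 254.0], 0.6, [0.356, -0.299]), ([165.7, 200.5], 0.59, [0.476, 0.22])]
scene ['fx', 'fy', 'cx', 'cy', 'position', 'orientation', 'shot'] [ 0.812 -0.286  0.729] [[0.68, -0.62, 0.39], [0.73, 0.59, -0.35], [-0.01, 0.52, 0.85]] 352.6118898407827
plug_large [([223.5, 204.7], 0.63, [0.468, -0.077])]
plug_small [([296.7, 94.2], 0.62, [0.339, 0.31])]
thread_cap [([113.1, 233.8], 0.75, [0.354, -0.306])]
face_cover [([273.1, 158.9], 0.98, [0.455, 0.1])]
valve_body [([357.1, 134.2], 0.56, [0.551, 0.317]), ([340.0, 204.9], 0.47, [0.656, 0.12])]
bonnet [([340.8, 204.1], 0.97, [0.656, 0.123])]
spindle [([163.8, 312.6], 0.81, [0.572, -0.322])]
disc [([255.2, 274.0], 0.58, [0.64, -0.136])]
seat_ring [([272.5, 206.7], 0.54, [0.551, 0.003])]
guide_bush [([311.9, 143.7], 0.63, [0.49, 0.208]), ([274.5, 159.0], 0.41, [0.457, 0.103])]
```

View pics/top0.png

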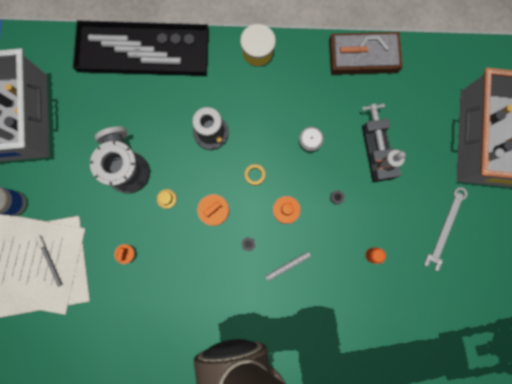

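View pics/scene0.png

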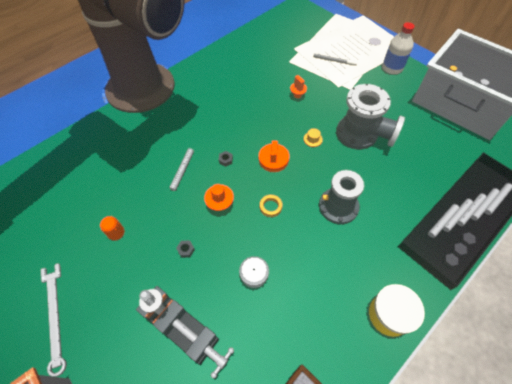

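Both views agree: all ten things are seen, the protectors orange at top-view pixels plug_large (287,209), cover (213,210), small plug (125,254), cap (377,256). Next I fit known silhouettes to the masks.

```bash
cat >> h.py <<'E'
from scipy.optimize import minimize
PR={"plug_large":[(17,0),(33,28),(33,34),(14,34),(14,68)],"plug_small":[(11,0),(23,24),(23,29)],
"thread_cap":[(18.3,0),(18,49),(13,54)],"face_cover":[(38,0),(38,18)],"disc":[(30,0),(30,35),(24.5,40)],
"bonnet":[(46,0),(46,10),(33,95),(33,105)],"seat_ring":[(26,0),(26,16)],"guide_bush":[(24,0),(24,5),(17,28)],
"body_top":[(50,130)],"collar":[(19,117)]}
def sil(f,name,xy,st=None,z0=0):
    m=np.zeros((384,512),np.uint8);a=np.linspace(0,2*np.pi,48); P=[]
    for (r0,h0),(r1,h1) in zip(PR[name],PR[name][1:]+PR[name][-1:]):
        q=[proj(f,(xy[0]+r*np.cos(t)/1e3,xy[1]+r*np.sin(t)/1e3,z0+h/1e3),st) for r,h in((r0,h0),(r1,h1)) for t in a]
        h=cv2.convexHull(np.round(np.array(q,np.float32)*16).astype(np.int32))
        cv2.fillConvexPoly(m,h,1,cv2.LINE_8,4)
    return m>0
def fit(views,name,xy0,z0=0):
    "views: (frame,state,mask)"
    def c(xy): 
        s=0
        for f,st,m in views:
            q=sil(f,name,xy,st,z0); s+=1-(q&m).sum()/max(1,(q|m).sum())
        return s/len(views)
    r=minimize(c,xy0,method="Nelder-Mead",options=dict(initial_simplex=np.array(xy0)+[[0,0],[.012,.004],[-.004,.012]],xatol=3e-4,fatol=1e-3))
    return r.x,1-r.fun
def best(f,n,xy=None,st=None):
    o=arm.masks_of(f,n)
    if xy is None or len(o)<2: return o[0]["mask"] if o else None
    u=np.array(proj(f,(xy[0],xy[1],.02),st)); return min(o,key=lambda q:np.linalg.norm(np.array(q["pixel"])-u))["mask"]
def go(x,y,z,yaw=None):
    "fractions to a world TCP point; yaw: wanted angle of tool z (jaw axis), modulo pi"
    s=arm.read_state();R=np.array(s["eef_rot"]).reshape(3,3);d=R.T@(np.array([x,y,z])-s["tool_pos"])
    cur=np.arctan2(R[1,2],R[0,2]);sp=0
    if yaw is not None: # tool x down: positive spin turns clockwise from above
        dy=(yaw-cur+np.pi/2)%np.pi-np.pi/2; sp=-dy
    print("t",round(s["t"],2),"go",np.round(d/.25,3).tolist(),"spin",round(sp/np.deg2rad(60),3),"cur yaw",round(cur,3),"q6",round(s["qpos"][5],2))
E
python3 - <<'E'
from h import *
A={"plug_large":(.46,-.075),"plug_small":(.338,.311),"thread_cap":(.357,-.3),"face_cover":(.453,.097),"disc":(.64,-.137),"bonnet":(.656,.118),"seat_ring":(.548,0),"guide_bush":(.483,.214)}
F=[arm.grab_frame("top"),arm.grab_frame("scene")]
for n,xy in A.items():
    V=[(f,None,best(f,n,xy)) for f in F]; V=[v for v in V if v[2] is not None]
    print(n,*[ (np.round(r[0],4).tolist(),round(r[1],2)) for r in [fit([v],n,xy) for v in V]+[fit(V,n,xy)]])
f=arm.grab_frame("wrist");s=arm.read_state();cv2.imwrite("pics/w0.png",f["image"]);print(np.round(f["mount"],3).tolist(),f["fx"])
go(.357,-.30,.2)
E
```

```text
plug_large ([0.4618, -0.0818], np.float64(0.85)) ([0.4574, -0.0801], np.float64(0.9)) ([0.4592, -0.0819], np.float64(0.87))
plug_small ([0.3412, 0.3036], np.float64(0.82)) ([0.3404, 0.3091], np.float64(0.75)) ([0.3412, 0.308], np.float64(0.78))
thread_cap ([0.3532, -0.3001], np.float64(0.95)) ([0.356, -0.3016], np.float64(0.82)) ([0.3539, -0.3004], np.float64(0.88))
face_cover ([0.4544, 0.0988], np.float64(0.95)) ([0.4545, 0.0995], np.float64(0.93)) ([0.4547, 0.0985], np.float64(0.94))
disc ([0.6377, -0.1438], np.float64(0.79)) ([0.638, -0.1384], np.float64(0.85)) ([0.6378, -0.1387], np.float64(0.81))
bonnet ([0.6541, 0.1122], np.float64(0.96)) ([0.6553, 0.113], np.float64(0.94)) ([0.6546, 0.1126], np.float64(0.95))
seat_ring ([0.5473, -0.0028], np.float64(0.55)) ([0.5486, -0.0007], np.float64(0.58)) ([0.5473, -0.0028], np.float64(0.56))
guide_bush ([0.4813, 0.2178], np.float64(0.94)) ([0.4819, 0.2194], np.float64(0.88)) ([0.481, 0.2179], np.float64(0.91))
[[0.001, 0.29, -0.957, -0.179], [-0.0, 0.957, 0.29, 0.074], [1.0, 0.0, 0.001, -0.001], [0.0, 0.0, 0.0, 1.0]] 293.0709707915381
t 2.05 go [-0.015, 1.096, -0.991] spin 0.0 cur yaw -1.327 q6 -0.07
```

arm_command --series '[[[0, 1, -0.9, 0], [0, 1, -0.9, 0], [0, 1, -0.9, 0], [0, 1, -0.9, 0], [0, 1, -0.9, 0], [0, 1, -0.9, 0], [0, 1, -0.9, 0], [0.1, 1, -0.9, 0], [0.1, 1, -0.9, 0]]]' --jaw -1

```text
t: 2.95
tool_pos: [0.3381, -0.3249, 0.1689]
eef_rot: [[-0.004, 0.97, 0.244], [0.004, 0.244, -0.97], [-1.0, -0.003, -0.005]]
ft_force: [-0.9, -0.1, -0.6]
grip_width: 0.0852
```

```bash
cat >> h.py <<'E'
def look(n,xy,tag=None,z0=0):
    s=arm.read_state();f=arm.grab_frame("wrist")
    if tag: cv2.imwrite(f"pics/{tag}.png",f["image"])
    m=best(f,n,xy,s)
    if m is None: print("no mask");return f,s,None
    r=fit([(f,s,m)],n,xy,z0);print(n,np.round(r[0],4).tolist(),"iou",round(r[1],2));return f,s,r[0]
E
python3 - <<'E'
from h import *
f,s,r=look("thread_cap",(.355,-.30),"w1")
go(r[0],r[1],.014)
E
```

```text
thread_cap [0.3551, -0.2978] iou 0.93
t 3.05 go [0.628, 0.092, -0.1] spin 0.0 cur yaw -1.327 q6 0.47
```

View pics/w1.png

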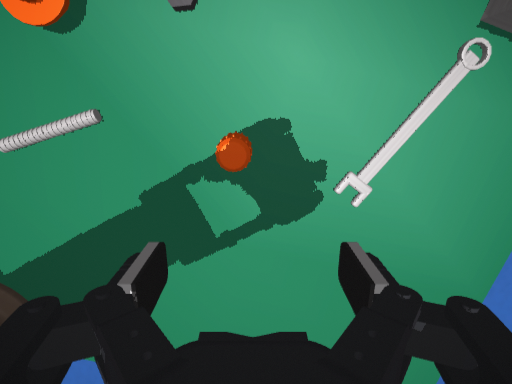

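The cap shows at (234,152), free of neighbours, between the open fingers' line. Going down on it.

arm_command --series '[[[0.3, 0.09, -0.1, 0], [0.3, 0.09, -0.1, 0], [0.45, 0.09, -0.1, 0], [0.55, 0.09, -0.1, 0], [0.61, 0.09, -0.1, 0], [0.625, 0.09, -0.1, 0], [0.625, 0.09, -0.1, 0]]]'

```text
t: 3.75
tool_pos: [0.3544, -0.2989, 0.0151]
eef_rot: [[-0.001, 0.971, 0.24], [0.001, 0.24, -0.971], [-1.0, -0.001, -0.001]]
ft_force: [-0.3, 0.2, 0.8]
grip_width: 0.0854
```

arm_command --series '[[[0, 0, 0, 0], [0, 0, 0, 0], [0, 0, 0, 0], [0, 0, 0, 0], [0, 0, 0, 0], [0, 0, 0, 0], [0, 0, 0, 0], [0, 0, 0, 0], [0, 0, 0, 0], [0, 0, 0, 0]]]' --jaw 1

```text
t: 4.75
tool_pos: [0.3577, -0.3026, 0.0188]
eef_rot: [[0.005, 0.971, 0.241], [-0.006, 0.241, -0.971], [-1.0, 0.003, 0.007]]
ft_force: [-2.3, -0.7, 18.3]
grip_width: -0.0
```

arm_command --series '[[[-0.1, 0, 0, 0], [-0.3, 0, 0, 0], [-0.4, 0, 0, 0], [-0.4, 0, 0, 0], [-0.4, 0, 0, 0]]]' --jaw -1

```text
t: 5.25
tool_pos: [0.3572, -0.3019, 0.119]
eef_rot: [[0.005, 0.971, 0.241], [-0.007, 0.241, -0.971], [-1.0, 0.004, 0.008]]
ft_force: [-0.4, -0.4, 0.1]
grip_width: 0.072
```

Run:
```python
from h import *
f,s,r=look("thread_cap",(.355,-.30),"w2")
g=arm.grab_frame("scene");o=arm.masks_of(g,"thread_cap");print([(q["pixel"],q["p"],q["mask"].sum()) for q in o])
cv2.imwrite("pics/w2b.png",np.hstack([cv2.resize(f["image"],(400,300)),cv2.resize(g["image"][130:330,30:230],(300,300))]))
print(s["ft_force"],s["grip_width"])
```

```text
thread_cap [0.3524, -0.2949] iou 0.96
[([113.6, 229.7], 0.61, np.int64(414))]
[-0.39833868 -0.36973226  0.07871584] 0.07199084170971212
```

View pics/w2b.png

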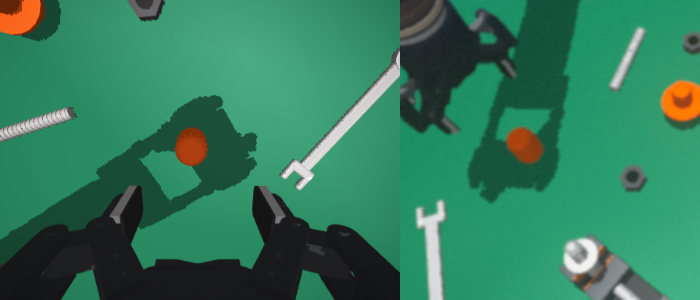

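Run:
```python
from h import *
s=arm.read_state();g=arm.grab_frame("scene");f=arm.grab_frame("wrist")
R=np.array(s["eef_rot"]);p=np.array(s["tool_pos"])
out=[]
for im,st in((g,None),(f,s)):
    v=im["image"].copy()
    for dx in(0,-.019):
        for dz in(-.04,0,.04):
            u=proj(im,p+R@[dx,0,dz],st); cv2.circle(v,tuple(int(round(q)) for q in u),1,(255,255,0) if dx==0 else (255,0,255),-1)
    # predicted cap
    m=sil(im,"thread_cap",(.3524,-.2949),st).astype(np.uint8); c,_=cv2.findContours(m,0,2); cv2.drawContours(v,c,-1,(255,255,255),1)
    out.append(v)
cv2.imwrite("pics/w3.png",np.hstack([cv2.resize(out[0][130:330,30:230],(400,400)),cv2.resize(out[1],(400,400))]))
print(s["t"],s["grip_width"])
```

```text
5.45 0.08533813498582667
```

View pics/w3.png

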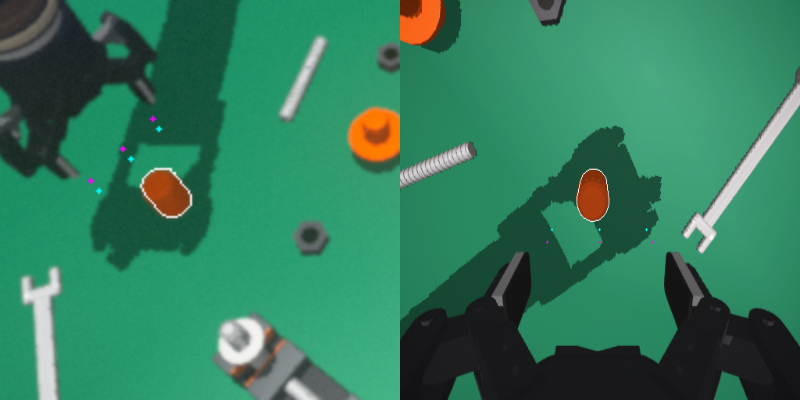

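The views disagree with the nominal TCP: the pads lie well behind the drawn TCP points. I close the gripper in the air and triangulate the tips.

arm_command --series '[[[-0.3, 0, 0, 0], [-0.3, 0, 0, 0], [-0.3, 0, 0, 0], [-0.3, 0, 0, 0], [-0.3, 0, 0, 0], [-0.3, 0, 0, 0], [-0.3, 0, 0, 0], [-0.3, 0, 0, 0]]]' --jaw 1

```text
t: 6.35
tool_pos: [0.3558, -0.3004, 0.1915]
eef_rot: [[0.001, 0.971, 0.241], [-0.003, 0.241, -0.971], [-1.0, 0.001, 0.003]]
ft_force: [0.2, -1.0, 0.2]
grip_width: 0.0002
```

Run:
```python
from h import *
s=arm.read_state();g=arm.grab_frame("scene");f=arm.grab_frame("wrist")
R=np.array(s["eef_rot"]);p=np.array(s["tool_pos"]);print(p,s["grip_width"])
out=[]
for im,st in((g,None),(f,s)):
    u=np.array(proj(im,p,st)); c=np.clip(u.astype(int),[100,75],[512-100,384-75]);x0,y0=c-[100,75]
    v=cv2.resize(im["image"][y0:y0+150,x0:x0+200],(400,300),interpolation=cv2.INTER_CUBIC)
    for dx in(0,-.02,-.04):
        q=(np.array(proj(im,p+R@[dx,0,0],st))-[x0,y0])*2; cv2.circle(v,tuple(q.astype(int)),2,(255,255,0),-1)
    print(x0,y0,u); out.append(v)
cv2.imwrite("pics/w4.png",np.hstack(out))
```

```text
[ 0.3558065  -0.30042598  0.19151249] 0.00022928147106774445
0 114 [ 78.21320384 189.40136615]
154 145 [254.52171928 220.01573954]
```

View pics/w4.png

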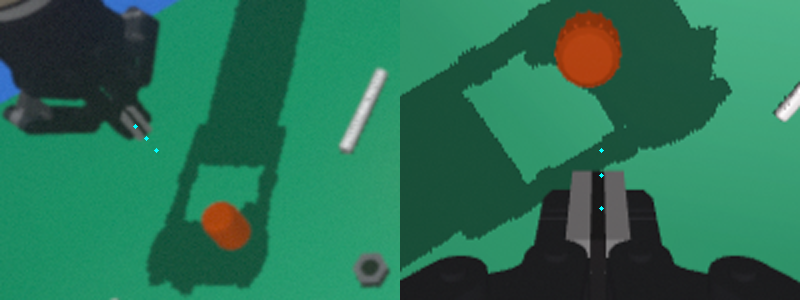

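The shut tips end at about (600,170) in the right half. Allowing for the pad's width toward the camera, and for the 18 N contact when the tips stood on the 54 mm cap, the real fingertips lie about 35 mm behind the reported TCP. I reckon with that and check it by touch.

Run:
```python
from h import *
f,s,r=look("thread_cap",(.353,-.295)); go(r[0],r[1],-.010)
```

```text
thread_cap [0.3524, -0.294] iou 0.94
t 6.55 go [0.809, -0.009, -0.034] spin 0.0 cur yaw -1.328 q6 0.53
```

arm_command --series '[[[0, -0.01, -0.034, 0], [0, -0.01, -0.034, 0], [0, -0.01, -0.034, 0], [0.2, -0.01, -0.034, 0], [0.4, -0.01, -0.034, 0], [0.5, -0.01, -0.034, 0], [0.6, -0.01, -0.034, 0], [0.65, -0.01, -0.034, 0], [0.7, -0.01, -0.034, 0], [0.74, -0.01, -0.034, 0], [0.78, -0.01, -0.034, 0], [0.81, -0.01, -0.034, 0], [0.81, -0.01, -0.034, 0]]]' --jaw -1

```text
t: 7.85
tool_pos: [0.3517, -0.2935, -0.011]
eef_rot: [[0.001, 0.971, 0.241], [-0.003, 0.241, -0.971], [-1.0, 0.001, 0.003]]
ft_force: [-1.6, -0.3, 0.2]
grip_width: 0.0853
```

arm_command --series '[[[0, 0, 0, 0], [0, 0, 0, 0], [0, 0, 0, 0], [0, 0, 0, 0], [0, 0, 0, 0], [0, 0, 0, 0], [0, 0, 0, 0], [0, 0, 0, 0]]]' --jaw 1

```text
t: 8.65
tool_pos: [0.3523, -0.2942, -0.0105]
eef_rot: [[0.002, 0.971, 0.241], [-0.004, 0.241, -0.971], [-1.0, 0.001, 0.004]]
ft_force: [-0.1, -1.1, 5.7]
grip_width: 0.0334
```

Grip at 33 mm instead of 36 suggests it bears on the rounded top; I reopen and go 14 mm lower.

arm_command --series '[[[0, 0, 0, 0], [0, 0, 0, 0], [0, 0, 0, 0], [0, 0, 0, 0], [0, 0, 0, 0], [0.02, 0, 0, 0], [0.04, 0, 0, 0], [0.055, 0, 0, 0], [0.055, 0, 0, 0]]]' --jaw -1

```text
t: 9.55
tool_pos: [0.3517, -0.2936, -0.0251]
eef_rot: [[0.001, 0.971, 0.241], [-0.003, 0.241, -0.971], [-1.0, 0.001, 0.003]]
ft_force: [0.3, 0.2, 0.5]
grip_width: 0.0852
```

arm_command --series '[[[0, 0, 0, 0], [0, 0, 0, 0], [0, 0, 0, 0], [0, 0, 0, 0], [0, 0, 0, 0], [0, 0, 0, 0], [0, 0, 0, 0], [0, 0, 0, 0]]]' --jaw 1

```text
t: 10.35
tool_pos: [0.3519, -0.2938, -0.0248]
eef_rot: [[0.001, 0.971, 0.241], [-0.003, 0.241, -0.971], [-1.0, 0.001, 0.003]]
ft_force: [0.3, -0.1, 1.9]
grip_width: 0.0337
```

Run:
```python
from h import *
s=arm.read_state();print(s["grip_width"],s["ft_force"]);g=arm.grab_frame("scene");f=arm.grab_frame("wrist")
cv2.imwrite("pics/w5.png",np.hstack([cv2.resize(g["image"][140:290,30:230],(400,300),interpolation=2),cv2.resize(f["image"],(400,300))]))
```

```text
0.03369562223886216 [ 0.31492484 -0.09833083  1.89057113]
```

View pics/w5.png

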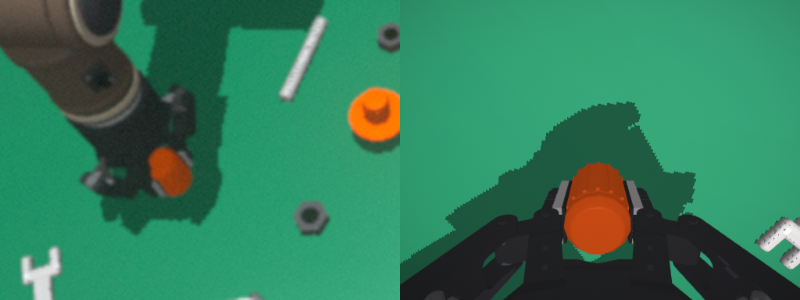

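Cap is well between the pads (right half, (598,210)). Lift and move to just short of the spindle.

arm_command --series '[[[-0.03, 0, 0, 0], [-0.1, 0, 0, 0], [-0.25, 0, 0, 0], [-0.4, 0, 0, 0], [-0.55, 0, 0, 0], [-0.7, 0, 0, 0], [-0.85, 0.1, 0.06, 0], [-0.85, 0.25, 0.15, 0], [-0.85, 0.38, 0.24, 0], [-0.85, 0.38, 0.24, 0], [-0.85, 0.38, 0.24, 0]]]'

```text
t: 11.55
tool_pos: [0.4578, -0.3279, 0.1872]
eef_rot: [[-0.001, 0.97, 0.241], [-0.001, 0.241, -0.97], [-1.0, -0.001, 0.001]]
ft_force: [0.1, 0.5, -0.5]
grip_width: 0.0337
```

```bash
cat >> h.py <<'E'
def tri(vs):
    "least-squares point from rays (p,d)"
    A=np.zeros((3,3));b=np.zeros(3)
    for p,d in vs:
        d=d/np.linalg.norm(d);Q=np.eye(3)-np.outer(d,d);A+=Q;b+=Q@p
    return np.linalg.solve(A,b)
E
python3 - <<'E'
from h import *
s=arm.read_state();f=arm.grab_frame("wrist");print(s["tool_pos"],s["grip_width"],s["ft_force"])
o=arm.pinpoint(f,"spindle");print([(q["pixel"],q["p"],atz(f,q["pixel"],0,s)) for q in o])
v=f["image"].copy()
for z,r in((.117,.019),(.157,.0045)):
    q=np.array([proj(f,(.573+r*np.cos(a),-.325+r*np.sin(a),z),s) for a in np.linspace(0,6.3,40)]);cv2.polylines(v,[np.int32(q)],True,(255,255,0),1)
cv2.imwrite("pics/w6.png",v)
E
```

```text
[ 0.45779518 -0.32788545  0.18717784] 0.03366940345156045 [ 0.07891186  0.53123811 -0.51167716]
[([272.2, 63.8], 0.67, array([ 0.57616811, -0.32053499,  0.        ]))]
```

View pics/w6.png

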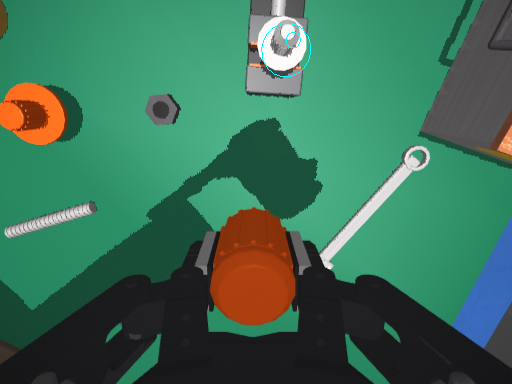

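The collar shows at (282,44), the drawn guess at (285,49): spindle slightly farther than guessed.

Run:
```python
from h import *
s=arm.read_state();f=arm.grab_frame("wrist")
u=np.array(proj(f,(.573,-.325,.117),s));p=atz(f,u+[-3.3,-4.8],.117,s);print(u,p)
g=cv2.cvtColor(f["image"],6)
import itertools
c=cv2.HoughCircles(cv2.GaussianBlur(g[10:90,240:330],(3,3),0),cv2.HOUGH_GRADIENT,1,20,param1=100,param2=15,minRadius=20,maxRadius=28);print(c)
if c is not None: print(atz(f,c[0,0,:2]+[240,10],.117,s))
go(p[0],p[1],.187)
```

```text
[287.10218757  49.22192037] [ 0.57563593 -0.3216055   0.117     ]
[[[41.5 32.5 25.2]]]
[ 0.57650348 -0.31952114  0.117     ]
t 11.7 go [0.001, 0.468, 0.091] spin 0.0 cur yaw -1.328 q6 0.63
```

arm_command --series '[[[0, 0.2, 0.04, 0], [0, 0.36, 0.065, 0], [0, 0.466, 0.083, 0], [0, 0.466, 0.083, 0], [0.1, 0.466, 0.083, 0], [0.18, 0.466, 0.083, 0], [0.21, 0.466, 0.083, 0], [0.24, 0.466, 0.083, 0], [0.27, 0.466, 0.083, 0], [0.3, 0.466, 0.083, 0], [0.3, 0.466, 0.083, 0]]]'

```text
t: 12.8
tool_pos: [0.574, -0.3196, 0.1115]
eef_rot: [[-0.002, 0.971, 0.24], [-0.001, 0.24, -0.971], [-1.0, -0.002, 0.0]]
ft_force: [0.0, -0.9, -0.5]
grip_width: 0.0337
```

Run:
```python
from h import *
g=arm.grab_frame("scene");f=arm.grab_frame("wrist")
cv2.imwrite("pics/w7.png",np.hstack([cv2.resize(g["image"][215:365,90:290],(400,300),interpolation=2),cv2.resize(f["image"],(400,300))]))
go(.576,-.32,.092)
```

```text
t 12.9 go [0.082, 0.005, 0.001] spin 0.0 cur yaw -1.328 q6 0.76
```

View pics/w7.png

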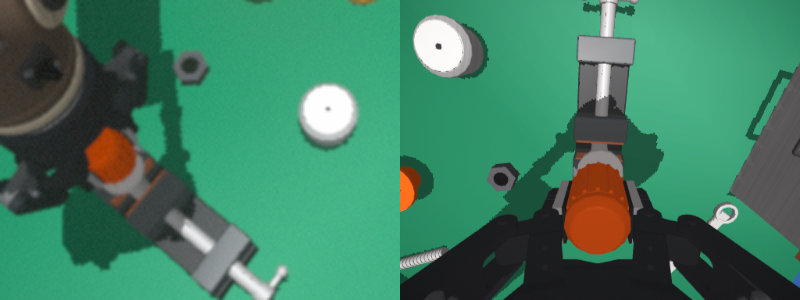

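The cap is over the thread, collar visible below it, without contact force. Lower to home.

arm_command --series '[[[0.02, 0.005, 0, 0], [0.04, 0.005, 0, 0], [0.055, 0.005, 0, 0], [0.065, 0.005, 0, 0], [0.072, 0.005, 0, 0], [0.078, 0.005, 0, 0], [0.082, 0.005, 0, 0], [0.082, 0.005, 0, 0]]]'

```text
t: 13.7
tool_pos: [0.5762, -0.3199, 0.0922]
eef_rot: [[0.0, 0.971, 0.24], [-0.002, 0.24, -0.971], [-1.0, -0.0, 0.002]]
ft_force: [-0.9, -0.5, -1.1]
grip_width: 0.0339
```

arm_command --series '[[[0.004, 0, 0, 0], [0.008, 0, 0, 0], [0.008, 0, 0, 0]]]'

```text
t: 14.0
tool_pos: [0.5763, -0.3199, 0.0921]
eef_rot: [[0.0, 0.971, 0.24], [-0.002, 0.24, -0.971], [-1.0, -0.0, 0.002]]
ft_force: [-2.7, 2.3, 7.1]
grip_width: 0.0341
```

Seated with 7 N. Open, rise, and travel toward the large plug.

arm_command --series '[[[-0.004, 0, 0, 0], [-0.004, 0, 0, 0], [-0.004, 0, 0, 0], [-0.004, 0, 0, 0], [-0.004, 0, 0, 0], [-0.1, 0, 0, 0], [-0.25, 0, 0, 0], [-0.4, 0, 0, 0], [-0.5, 0, 0, 0], [-0.5, -0.1, -0.15, 0], [-0.5, -0.22, -0.35, 0], [-0.5, -0.22, -0.55, 0], [-0.5, -0.22, -0.75, 0], [-0.5, -0.22, -0.95, 0], [-0.5, -0.22, -1, 0], [-0.5, -0.22, -1, 0]]]' --jaw -1

```text
t: 15.6
tool_pos: [0.4617, -0.0877, 0.2166]
eef_rot: [[-0.0, 0.97, 0.244], [-0.001, 0.244, -0.97], [-1.0, -0.0, 0.001]]
ft_force: [0.2, 0.1, 0.7]
grip_width: 0.0852
```

Run:
```python
from h import *
f,s,r=look("plug_large",(.459,-.081)); go(r[0],r[1],.010)
g=arm.grab_frame("scene");m=best(g,"thread_cap");print(fit([(g,None,m)],"thread_cap",(.576,-.32),.117))
```

```text
plug_large [0.459, -0.0799] iou 0.97
t 15.7 go [0.828, -0.006, -0.047] spin 0.0 cur yaw -1.327 q6 1.04
(array([ 0.57808509, -0.31793526]), np.float64(0.8851540616246498))
```

arm_command --series '[[[0.15, -0.006, -0.047, 0], [0.35, -0.006, -0.047, 0], [0.5, -0.006, -0.047, 0], [0.6, -0.006, -0.047, 0], [0.7, -0.006, -0.047, 0], [0.77, -0.006, -0.047, 0], [0.81, -0.006, -0.047, 0], [0.826, -0.006, -0.047, 0], [0.826, -0.006, -0.047, 0]]]'

```text
t: 16.7
tool_pos: [0.4594, -0.0814, 0.0101]
eef_rot: [[0.001, 0.971, 0.239], [-0.003, 0.239, -0.971], [-1.0, -0.0, 0.003]]
ft_force: [-0.4, -0.0, 0.1]
grip_width: 0.0854
```

arm_command --series '[[[0, 0, 0, 0], [0, 0, 0, 0], [0, 0, 0, 0], [0, 0, 0, 0], [0, 0, 0, 0], [0, 0, 0, 0], [0, 0, 0, 0], [0, 0, 0, 0]]]' --jaw 1

```text
t: 17.5
tool_pos: [0.4601, -0.0814, 0.011]
eef_rot: [[0.002, 0.971, 0.239], [-0.003, 0.239, -0.971], [-1.0, 0.001, 0.003]]
ft_force: [-0.6, 0.4, 5.9]
grip_width: 0.0263
```

arm_command --series '[[[-0.03, 0, 0, 0], [-0.1, 0, 0, 0], [-0.25, 0, 0, 0], [-0.4, 0, 0, 0], [-0.55, 0, 0, 0], [-0.7, 0, 0, 0], [-0.72, 0.06, -0.15, 0], [-0.72, 0.12, -0.35, 0], [-0.72, 0.18, -0.55, 0], [-0.72, 0.24, -0.75, 0], [-0.72, 0.3, -0.95, 0], [-0.72, 0.33, -1, 0]]]'

```text
t: 18.7
tool_pos: [0.4794, 0.1853, 0.1906]
eef_rot: [[0.002, 0.97, 0.242], [-0.001, 0.242, -0.97], [-1.0, 0.001, 0.002]]
ft_force: [0.4, -0.4, -0.2]
grip_width: 0.0259
```

arm_command --series '[[[0, 0, -0.2, 0], [0, 0, -0.36, 0], [0, 0, -0.45, 0], [0, 0, -0.48, 0], [0, 0, -0.48, 0]]]'

```text
t: 19.2
tool_pos: [0.4498, 0.3021, 0.1902]
eef_rot: [[0.002, 0.97, 0.244], [-0.002, 0.244, -0.97], [-1.0, 0.001, 0.002]]
ft_force: [-0.5, -0.9, -1.3]
grip_width: 0.0262
```

Run:
```python
from h import *
s=arm.read_state();f=arm.grab_frame("wrist");print(s["tool_pos"],s["grip_width"],s["ft_force"])
o=arm.pinpoint(f,"valve_body");print([(q["pixel"],q["p"],atz(f,q["pixel"],0,s)) for q in o])
v=f["image"].copy()
for z,r in((.13,.05),(.13,.025)):
    q=np.array([proj(f,(.548+r*np.cos(a),.319+r*np.sin(a),z),s) for a in np.linspace(0,6.3,40)]);cv2.polylines(v,[np.int32(q)],True,(255,255,0),1)
print(proj(f,(.548,.319,.13),s));cv2.imwrite("pics/w8.png",v)
```

```text
[0.44981975 0.30210438 0.19023311] 0.02617778688823282 [-0.50780709 -0.8953187  -1.33296541]
[([258.4, 82.6], 0.9, array([0.54519224, 0.32001204, 0.        ]))]
(np.float64(264.11863209353754), np.float64(67.75019509460905))
```

View pics/w8.png

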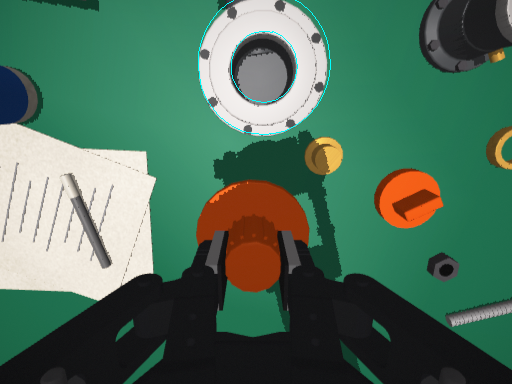

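The drawn bore and flange circles lie right on the body's (263,67). Move over and lower.

arm_command --series '[[[0, 0.18, 0.015, 0], [0, 0.33, 0.03, 0], [0, 0.4, 0.034, 0], [0, 0.4, 0.034, 0], [0.08, 0.4, 0.034, 0], [0.15, 0.4, 0.034, 0], [0.19, 0.4, 0.034, 0], [0.22, 0.4, 0.034, 0], [0.25, 0.4, 0.034, 0], [0.27, 0.4, 0.034, 0], [0.28, 0.4, 0.034, 0], [0.285, 0.4, 0.034, 0]]]'

```text
t: 20.5
tool_pos: [0.5496, 0.3166, 0.1192]
eef_rot: [[0.002, 0.97, 0.242], [-0.002, 0.242, -0.97], [-1.0, 0.001, 0.003]]
ft_force: [-0.4, -0.6, -0.4]
grip_width: 0.026
```

arm_command --series '[[[0.01, 0, 0, 0], [0.02, 0, 0, 0], [0.026, 0, 0, 0], [0.03, 0, 0, 0], [0.03, 0, 0, 0]]]'

```text
t: 21.0
tool_pos: [0.5488, 0.3172, 0.1131]
eef_rot: [[0.0, 0.97, 0.242], [-0.002, 0.242, -0.97], [-1.0, -0.0, 0.002]]
ft_force: [-5.8, 1.6, 6.9]
grip_width: 0.0259
```

Contact at exactly home height. Release and go to the face cover.

arm_command --series '[[[-0.004, 0, 0, 0], [-0.004, 0, 0, 0], [-0.004, 0, 0, 0], [-0.004, 0, 0, 0], [-0.004, 0, 0, 0], [-0.1, 0, 0, 0], [-0.25, 0, 0, 0], [-0.4, 0, 0, 0], [-0.42, -0.1, 0.13, 0], [-0.42, -0.2, 0.28, 0], [-0.42, -0.3, 0.42, 0], [-0.42, -0.4, 0.56, 0], [-0.42, -0.5, 0.7, 0], [-0.42, -0.58, 0.76, 0], [-0.42, -0.58, 0.76, 0]]]' --jaw -1

```text
t: 22.5
tool_pos: [0.4522, 0.0957, 0.2181]
eef_rot: [[-0.001, 0.971, 0.239], [-0.002, 0.239, -0.971], [-1.0, -0.002, 0.002]]
ft_force: [-0.6, -0.4, 0.7]
grip_width: 0.0854
```

Run:
```python
from h import *
f,s,r=look("face_cover",(.4547,.0985)); 
v=f["image"].copy()
for k in range(0,180,15):
    a=np.deg2rad(k);u=[tuple(int(round(q)) for q in proj(f,(r[0]+t*np.cos(a),r[1]+t*np.sin(a),.051),s)) for t in(.022,.03)]
    cv2.line(v,u[0],u[1],(255,255,0) if k else (255,255,255),1)
u=np.int32(proj(f,(r[0],r[1],.04),s));x0,y0=np.clip(u-[80,60],0,[352,264])
cv2.imwrite("pics/w9.png",cv2.resize(v[y0:y0+120,x0:x0+160],(640,480),interpolation=2));print(x0,y0)
g=arm.grab_frame("scene");m=best(g,"plug_large");print(fit([(g,None,m)],"plug_large",(.549,.319),.102))
go(r[0],r[1],.02)
```

```text
face_cover [0.4547, 0.1009] iou 0.97
169 101
(array([0.54647198, 0.3190755 ]), np.float64(0.7997097242380261))
t 22.7 go [0.795, 0.0, -0.01] spin 0.0 cur yaw -1.326 q6 1.45
```

View pics/w9.png

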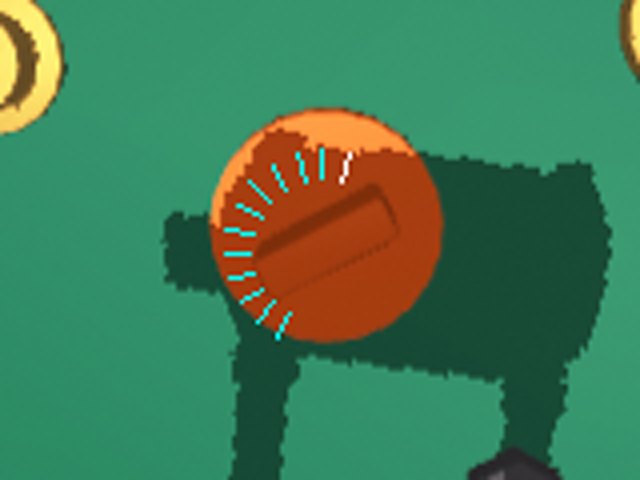

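Tab seen at (331,243) in the crop, its long axis about 133° in the world, so the jaw axis is to stand at -137°: turn +61°. The large plug's check fits (0.5465, 0.319) at home height.

arm_command --series '[[[0.1, 0, -0.006, 0.14], [0.2, 0, -0.006, 0.28], [0.3, 0, -0.006, 0.42], [0.4, 0, -0.006, 0.56], [0.45, 0, -0.006, 0.7], [0.45, 0, -0.006, 0.84], [0.45, 0, -0.006, 0.98], [0.45, 0, -0.006, 1], [0.45, 0, -0.006, 1]]]'

```text
t: 23.6
tool_pos: [0.4553, 0.1008, 0.1061]
eef_rot: [[0.002, 0.698, -0.716], [-0.001, -0.716, -0.698], [-1.0, 0.002, -0.001]]
ft_force: [1.2, 1.0, -0.4]
grip_width: 0.0855
```

Run:
```python
from h import *
f,s,r=look("face_cover",(.4547,.0998));go(r[0],r[1],-.004,-2.391)
v=f["image"].copy();u=np.int32(proj(f,(r[0],r[1],.051),s))
e=np.array(s["eef_rot"])[:,1]*.022
a,b=[tuple(np.int32(proj(f,np.array([r[0],r[1],.051])+k*e,s)).tolist()) for k in(-1,1)];cv2.line(v,a,b,(255,255,0),1)
cv2.imwrite("pics/w10.png",v)
```

```text
face_cover [0.4552, 0.1016] iou 0.99
t 23.7 go [0.441, -0.004, -0.003] spin 0.02 cur yaw -2.37 q6 2.5
```

View pics/w10.png

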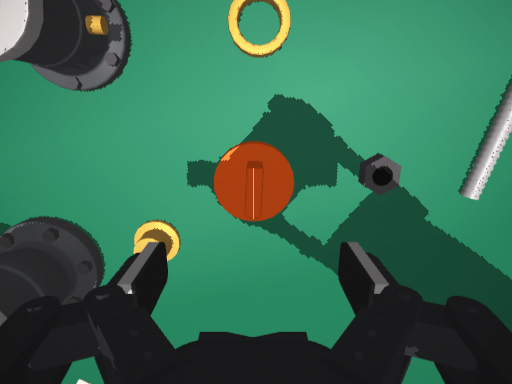

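Tab is upright in the picture at (254,195), aligned with the jaw plane; the bush at (157,242) is clear of the finger. Down and grip.

arm_command --series '[[[0.15, -0.004, -0.003, 0.015], [0.27, -0.004, -0.003, 0.015], [0.35, -0.004, -0.003, 0.015], [0.4, -0.004, -0.003, 0.015], [0.43, -0.004, -0.003, 0.015], [0.44, -0.004, -0.003, 0.015], [0.44, -0.004, -0.003, 0.015]]]'

```text
t: 24.4
tool_pos: [0.4558, 0.1018, -0.0034]
eef_rot: [[0.003, 0.686, -0.728], [-0.001, -0.728, -0.686], [-1.0, 0.002, -0.001]]
ft_force: [1.0, -0.6, -0.8]
grip_width: 0.0852
```

arm_command --series '[[[0, 0, 0, 0], [0, 0, 0, 0], [0, 0, 0, 0], [0, 0, 0, 0], [0, 0, 0, 0], [0, 0, 0, 0], [0, 0, 0, 0], [0, 0, 0, 0], [0, 0, 0, 0]]]' --jaw 1

```text
t: 25.3
tool_pos: [0.4564, 0.1018, -0.003]
eef_rot: [[0.004, 0.686, -0.728], [-0.001, -0.728, -0.686], [-1.0, 0.003, -0.002]]
ft_force: [-0.3, 0.5, 5.0]
grip_width: 0.0125
```

arm_command --series '[[[-0.03, 0, 0, 0], [-0.1, 0, 0, 0], [-0.2, 0, 0, 0], [-0.35, 0, 0, 0], [-0.48, 0.1, 0.02, 0], [-0.48, 0.25, 0.05, 0], [-0.48, 0.42, 0.08, 0], [-0.48, 0.6, 0.11, 0], [-0.48, 0.76, 0.13, 0], [-0.48, 0.76, 0.13, 0], [-0.48, 0.76, 0.13, 0]]]'

```text
t: 26.4
tool_pos: [0.562, -0.0592, 0.1169]
eef_rot: [[0.002, 0.684, -0.729], [0.0, -0.729, -0.684], [-1.0, 0.001, -0.001]]
ft_force: [0.3, 0.3, -0.7]
grip_width: 0.0125
```

Run:
```python
from h import *
f,s,r=look("disc",(.638,-.139));print(s["tool_pos"],s["grip_width"])
m=best(f,"disc",r,s)
v=f["image"].copy()
for z,rr in((.04,.0245),(.035,.03)):
    q=np.array([proj(f,(r[0]+rr*np.cos(a),r[1]+rr*np.sin(a),z),s) for a in np.linspace(0,6.3,40)]);cv2.polylines(v,[np.int32(q)],True,(255,255,0),1)
cv2.imwrite("pics/w11.png",v)
go(r[0],r[1],s["tool_pos"][2])
```

```text
disc [0.6394, -0.138] iou 0.96
[ 0.56197106 -0.0592103   0.11690378] 0.012545854020978433
t 26.55 go [0.0, 0.449, -0.007] spin 0.0 cur yaw -2.385 q6 2.21
```

View pics/w11.png

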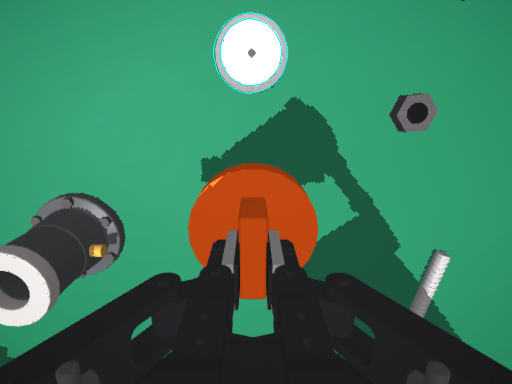

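The disc fit (0.6394, -0.138) overlays exactly at (251,53). Move over and lower.

arm_command --series '[[[0, 0.18, 0, 0], [0, 0.35, -0.01, 0], [0, 0.45, -0.012, 0], [0, 0.45, -0.012, 0], [0.1, 0.45, -0.012, 0], [0.2, 0.45, -0.012, 0], [0.26, 0.45, -0.012, 0], [0.3, 0.45, -0.012, 0], [0.32, 0.45, -0.012, 0], [0.335, 0.45, -0.012, 0], [0.35, 0.45, -0.012, 0], [0.35, 0.45, -0.012, 0]]]'

```text
t: 27.75
tool_pos: [0.641, -0.1373, 0.0298]
eef_rot: [[0.002, 0.687, -0.727], [-0.0, -0.727, -0.687], [-1.0, 0.001, -0.001]]
ft_force: [0.2, 0.2, 0.1]
grip_width: 0.0127
```

arm_command --series '[[[0.01, 0, 0, 0], [0.018, 0, 0, 0], [0.024, 0, 0, 0], [0.028, 0, 0, 0], [0.032, 0, 0, 0], [0.032, 0, 0, 0]]]'

```text
t: 28.35
tool_pos: [0.641, -0.1374, 0.0231]
eef_rot: [[0.001, 0.687, -0.727], [-0.0, -0.727, -0.687], [-1.0, 0.001, -0.001]]
ft_force: [-2.9, 0.7, 5.0]
grip_width: 0.0124
```

arm_command --series '[[[-0.004, 0, 0, 0], [-0.004, 0, 0, 0], [-0.004, 0, 0, 0], [-0.004, 0, 0, 0], [-0.004, 0, 0, 0], [-0.1, 0, 0, 0], [-0.25, 0, 0, 0], [-0.4, 0, 0, -0.14], [-0.55, 0, 0, -0.28], [-0.7, -0.15, 0, -0.42], [-0.7, -0.35, 0, -0.56], [-0.7, -0.55, 0, -0.7], [-0.7, -0.75, 0, -0.78], [-0.7, -0.9, -0.1, -0.78], [-0.7, -1, -0.15, -0.78]]]' --jaw -1

```text
t: 29.85
tool_pos: [0.4947, 0.0725, 0.198]
eef_rot: [[0.002, 1.0, 0.004], [0.001, 0.004, -1.0], [-1.0, 0.002, -0.001]]
ft_force: [0.4, 0.6, 0.1]
grip_width: 0.0854
```

Run:
```python
from h import *
g=arm.grab_frame("scene");m=best(g,"face_cover");print(fit([(g,None,m)],"face_cover",(.64,-.138),.026))
m=best(g,"disc");print(m is not None)
go(.325,.308,.19)
```

```text
(array([ 0.6429413 , -0.13771608]), np.float64(0.9177972865123704))
False
t 30.0 go [0.03, -0.677, -0.951] spin 0.0 cur yaw -1.565 q6 1.62
```

arm_command --series '[[[0, -0.1, -0.15, 0], [0, -0.22, -0.3, 0], [0.03, -0.33, -0.46, 0], [0.03, -0.45, -0.62, 0], [0.03, -0.55, -0.78, 0], [0.03, -0.65, -0.92, 0], [0.03, -0.66, -0.95, 0], [0.03, -0.66, -0.95, 0]]]'

```text
t: 30.8
tool_pos: [0.3299, 0.3082, 0.1902]
eef_rot: [[0.003, 1.0, 0.008], [-0.001, 0.008, -1.0], [-1.0, 0.003, 0.001]]
ft_force: [0.2, 0.1, -1.0]
grip_width: 0.0853
```

Run:
```python
from h import *
PR["tmp"]=PR["plug_small"]+[(6,29),(6,63)]
f,s,r=look("plug_small",(.341,.308));
v=f["image"].copy()
for k in range(0,180,15):
    a=np.deg2rad(k);u=[tuple(int(round(q)) for q in proj(f,(r[0]+t*np.cos(a),r[1]+t*np.sin(a),.063),s)) for t in(.016,.024)]
    cv2.line(v,u[0],u[1],(255,255,0) if k else (255,255,255),1)
q=np.array([proj(f,(r[0]+.023*np.cos(a),r[1]+.023*np.sin(a),.029),s) for a in np.linspace(0,6.3,40)]);cv2.polylines(v,[np.int32(q)],True,(255,0,255),1)
u=np.int32(proj(f,(r[0],r[1],.04),s));x0,y0=np.clip(u-[80,60],0,[352,264])
cv2.imwrite("pics/w12.png",cv2.resize(v[y0:y0+120,x0:x0+160],(640,480),interpolation=2))
go(r[0],r[1],.01)
```

```text
plug_small [0.3416, 0.3096] iou 0.92
t 30.9 go [0.72, 0.043, -0.012] spin 0.0 cur yaw -1.565 q6 2.22
```

View pics/w12.png

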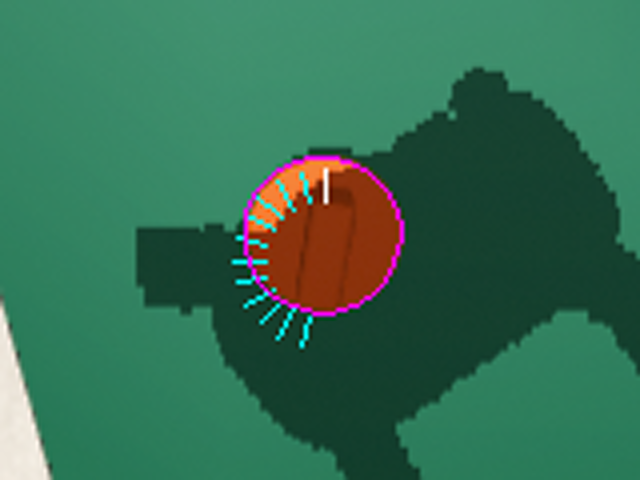

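Tab leans about 7° clockwise in the crop (edges (300,300)-(311,202)); turn +0.12. Head circle overlays well. Down and grip.

arm_command --series '[[[0.15, 0.04, -0.008, 0.06], [0.3, 0.043, -0.008, 0.12], [0.45, 0.043, -0.008, 0.12], [0.55, 0.043, -0.008, 0.12], [0.63, 0.043, -0.008, 0.12], [0.69, 0.043, -0.008, 0.12], [0.72, 0.043, -0.008, 0.12], [0.72, 0.043, -0.008, 0.12]]]'

```text
t: 31.7
tool_pos: [0.3419, 0.3069, 0.0091]
eef_rot: [[0.001, 0.992, -0.122], [-0.003, -0.122, -0.992], [-1.0, 0.001, 0.003]]
ft_force: [0.7, 0.7, 0.2]
grip_width: 0.0852
```

arm_command --series '[[[0, 0, 0, 0], [0, 0, 0, 0], [0, 0, 0, 0], [0, 0, 0, 0], [0, 0, 0, 0], [0, 0, 0, 0], [0, 0, 0, 0], [0, 0, 0, 0], [0, 0, 0, 0]]]' --jaw 1

```text
t: 32.6
tool_pos: [0.3423, 0.3074, 0.0096]
eef_rot: [[0.001, 0.993, -0.122], [-0.003, -0.122, -0.993], [-1.0, 0.002, 0.002]]
ft_force: [-0.2, 0.2, 5.2]
grip_width: 0.0105
```

arm_command --series '[[[-0.03, 0, 0, 0], [-0.1, 0, 0, 0], [-0.25, 0, 0, 0], [-0.4, 0, 0, 0], [-0.55, 0, 0, 0], [-0.72, 0, 0.1, 0], [-0.72, 0.1, 0.25, 0], [-0.72, 0.25, 0.35, 0], [-0.72, 0.4, 0.45, 0], [-0.72, 0.55, 0.55, 0], [-0.72, 0.7, 0.6, 0], [-0.72, 0.85, 0.6, 0], [-0.72, 0.89, 0.6, 0], [-0.72, 0.89, 0.6, 0]]]'

```text
t: 34.0
tool_pos: [0.5452, 0.1313, 0.1899]
eef_rot: [[0.0, 0.992, -0.123], [-0.003, -0.123, -0.992], [-1.0, 0.001, 0.002]]
ft_force: [-0.5, 0.6, -0.2]
grip_width: 0.0107
```

Run:
```python
from h import *
f,s,r=look("bonnet",(.6546,.1126));print(s["tool_pos"],s["grip_width"])
r=(.6547,.1127)
v=f["image"].copy()
for z,rr in((.105,.033),(.105,.017)):
    q=np.array([proj(f,(r[0]+rr*np.cos(a),r[1]+rr*np.sin(a),z),s) for a in np.linspace(0,6.3,40)]);cv2.polylines(v,[np.int32(q)],True,(255,255,0),1)
cv2.imwrite("pics/w13.png",v)
go(r[0],r[1],s["tool_pos"][2])
```

```text
bonnet [0.6547, 0.1153] iou 0.98
[0.54523086 0.13131322 0.18992822] 0.010680695652492004
t 34.1 go [-0.002, 0.453, 0.022] spin 0.0 cur yaw -1.693 q6 1.86
```

View pics/w13.png

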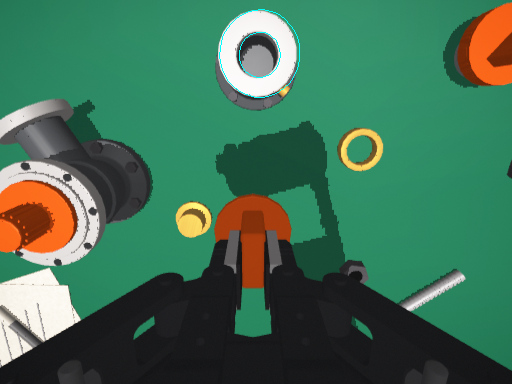

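The drawn rim lies on the bonnet's within a pixel or two (259,54); plug hangs level. Move over and lower.

arm_command --series '[[[0, 0.18, 0.01, 0], [0, 0.35, 0.016, 0], [0, 0.455, 0.017, 0], [0, 0.455, 0.017, 0], [0.1, 0.455, 0.017, 0], [0.2, 0.455, 0.017, 0], [0.26, 0.455, 0.017, 0], [0.29, 0.455, 0.017, 0], [0.32, 0.455, 0.017, 0], [0.345, 0.455, 0.017, 0], [0.37, 0.455, 0.017, 0], [0.37, 0.455, 0.017, 0]]]'

```text
t: 35.3
tool_pos: [0.6548, 0.1136, 0.0965]
eef_rot: [[-0.002, 0.993, -0.122], [-0.003, -0.122, -0.993], [-1.0, -0.002, 0.003]]
ft_force: [0.2, 0.1, -0.1]
grip_width: 0.0106
```

arm_command --series '[[[0.01, 0, 0, 0], [0.018, 0, 0, 0], [0.024, 0, 0, 0], [0.028, 0, 0, 0], [0.032, 0, 0, 0], [0.032, 0, 0, 0]]]'

```text
t: 35.9
tool_pos: [0.655, 0.1135, 0.0908]
eef_rot: [[-0.002, 0.993, -0.122], [-0.003, -0.122, -0.993], [-1.0, -0.002, 0.003]]
ft_force: [-3.3, -0.2, 8.8]
grip_width: 0.0106
```

Seated. Release, rise and back away for a final look.

arm_command --series '[[[-0.004, 0, 0, 0], [-0.004, 0, 0, 0], [-0.004, 0, 0, 0], [-0.004, 0, 0, 0], [-0.004, 0, 0, 0], [-0.1, 0, 0, 0], [-0.25, 0, 0, 0], [-0.4, 0, 0, 0], [-0.6, 0, 0, 0], [-0.7, -0.2, 0, 0], [-0.7, -0.4, 0, 0], [-0.7, -0.6, 0, 0], [-0.7, -0.8, 0, 0], [-0.7, -1, 0, 0], [-0.7, -1, 0, 0], [-0.7, -1, 0, 0]]]' --jaw -1

```text
t: 37.5
tool_pos: [0.4064, 0.1447, 0.2664]
eef_rot: [[-0.001, 0.993, -0.121], [-0.003, -0.121, -0.993], [-1.0, -0.0, 0.003]]
ft_force: [0.6, 0.4, 0.6]
grip_width: 0.0854
```

Run:
```python
from h import *
F=[arm.grab_frame("top"),arm.grab_frame("scene")]
for n,xy,z in(("plug_large",(.548,.319),.102),("plug_small",(.655,.113),.081),("thread_cap",(.576,-.32),.117),("face_cover",(.64,-.138),.026),("bonnet",(.655,.113),0),("seat_ring",(.547,-.002),0),("guide_bush",(.481,.218),0)):
    for f in F:
        m=best(f,n,xy)
        if m is not None: r=fit([(f,None,m)],n,xy,z);print(n,np.round(r[0],4),round(r[1],2))
h=F[1]["image"][60:360,100:480];cv2.imwrite("pics/end.png",cv2.resize(h,(760,600),interpolation=2))
```

```text
plug_large [0.5486 0.3152] 0.7
plug_large [0.547  0.3207] 0.81
plug_small [0.6555 0.1121] 0.93
plug_small [0.6531 0.1185] 0.85
thread_cap [ 0.5756 -0.32  ] 0.91
thread_cap [ 0.5772 -0.3195] 0.93
face_cover [ 0.6426 -0.1411] 0.89
face_cover [ 0.6422 -0.1383] 0.92
bonnet [0.6544 0.1104] 0.64
bonnet [0.6558 0.1135] 0.65
seat_ring [ 0.5461 -0.0027] 0.6
seat_ring [ 0.5486 -0.0035] 0.64
guide_bush [0.4837 0.216 ] 0.88
```

View pics/end.png

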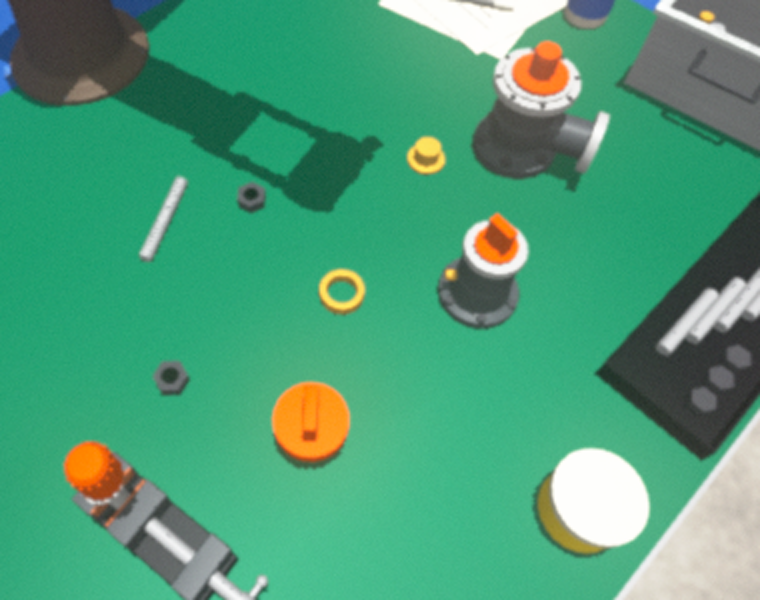

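All four sit home and level: large plug (540,70), small plug (497,243), cover (311,420), cap (95,470). Ring and bush are undisturbed.

```bash
python3 -c "
from cell import arm
print(arm.job_done(),arm.read_state()['t'])"
```

```text
the job is handed in; nothing more can be done
the job is handed in; nothing more can be done
```

All four protectors are on their parts and released, and the job was handed in at about 38 s of the 112 s allowed. In the final picture each one looks fully home and level, the valve parts stand upright, and the ring and bush lie where they were.

| Protector | Force when seated | Horizontal offset from its part's measured axis |
|---|---|---|
| Thread cap | 7 N | about 1 mm |
| Large plug | 7 N | 2–4 mm |
| Face cover | 5 N | 3–4 mm |
| Small plug | 9 N | 1–6 mm |

- **Height:** each one met resistance within about 1 mm of its home height.
- **Disagreement:** the final fits from the two cameras differed by up to about 6.5 mm sideways for the plugs. The loosest single reading, 6 mm for the small plug, is still inside the 8 mm limit.
- **Not checked:** the overhead camera gave no final fit for the bush. The scene camera put it within 4 mm of its start.
- **Failed grasp:** the first grip on the thread cap missed. The fingertips sit about 35 mm behind the reported tool point, so they closed on the cap's top and nudged it about 5 mm while it stayed standing. I allowed for that offset afterwards, and every later grip held apart from one shallow grip on the cap, which I retook lower.

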